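Seat the slide carrier on the scanner's locating pins

TASK

Put the metal slide carrier onto the black stage of the slide scanner, handle up, and slide it about lightly until both of its holes drop over the stage's two brass pins and it lies flush on the stage; then let go of it. The stage is sprung and must not be pressed down hard, and the dropper bottle, carton and slide box are to be left where they stand.

Things in the scene. Friction and masses are not known exactly. Their poses are not given: they have to be found in the camera images.
- carrier: Loose aluminium plate, 90 (its x) by 136 (its y) by 6 mm thick, 0.25 to 0.37 kg, with two glass slides fixed on top. Origin: centre of the underside, z up. Two round 13 mm through-holes on its y axis (x = 0), at y = -55 and +55 mm. Fits the pins either way round. Starts flat on the bench.
- handle (a point): Middle of the top of the carrier's blue bar handle, 36 mm above the carrier's underside, over its centre, axes as the carrier's. The bar is 14 mm wide (x), 50 mm long (y) and rises 30 mm from the plate's top; grip it across its 14 mm.
- scanner: Fixed white slide scanner, 220 mm wide (y). Origin on the bench right below the middle of the stage's travel; x points from its raised housing to its open front, z up. Flat base from x = -190 to +90 mm, top 50 mm over the bench; on it the housing from x = -190 to -110 mm, top 105 mm over the bench. The black stage floats over the base.
- stage_park (a point): Fixed point of the scanner: middle of the stage's x-y travel, at the height of the unloaded stage's top (72 mm over the bench), axes as the scanner's. The stage was left locked with its centre (and pins) 4 to 8 mm off this point in x, one way or the other, and up to 8 mm in y, unturned; no reading tells the offset: the pins must be seen or felt for.
- stage (a joint): Sprung black stage, 110 (scanner x) by 156 (y) mm, with two fixed brass pins, 10 mm diameter, 9 mm tall (top 1.5 mm tapered), on its y axis 55 mm either side of its centre. Value: m pressed down; 0 at rest, stop at 0.0085. Yields from 3 N, then 1.5 N per mm; sinks under 1 mm with the carrier on. Over 0.007 (13 N) is too hard.
- dropper: Loose white dropper bottle with a green band, 43 mm diameter, 120 mm high; origin under its centre. Bystander.
- carton: Loose blue and white carton, 60 by 75 by 70 mm high; origin under its centre. Bystander.
- slidebox: Loose flat green slide box, 85 by 100 by 28 mm high; origin under its centre. Bystander.
There are look-alikes about, which are no part of the job. There is more than one size of the carrier; the one meant has the size given above.

How it is judged:
At the end, for the whole second after the job is handed in: The carrier lies flush on the stage over both pins, handle up: underside from 3 mm below to 2 mm above the unloaded stage top, level within 0.03 rad, centre within 15 mm of the stage travel's middle, x axis within 0.08 rad of the scanner's either way round; at rest and released (z of carrier in the frame of stage_park between -0.003 and 0.002 m and horizontal distance between carrier and stage_park below 0.015 m and angle between carrier's own z axis and vertical below 0.03 rad and angle between the x axis of carrier and the x axis of scanner, either way round below 0.08 rad and linear speed of carrier below 0.01 m/s and contact force between the fingers and carrier below 0.1 N); the robot touches nothing.
It fails at once if the sprung stage is pressed down more than 7 mm (about 13 N) (value of joint stage above 0.007 m).
It fails at once if the dropper bottle is moved more than 20 mm or tipped (distance of dropper from where it was at the start of the episode above 0.02 m or angle between dropper's own z axis and vertical above 0.4 rad).
It fails at once if the carton is moved more than 20 mm or tipped (distance of carton from where it was at the start of the episode above 0.02 m or angle between carton's own z axis and vertical above 0.4 rad).
It fails at once if the slide box is moved more than 20 mm or tipped (distance of slidebox from where it was at the start of the episode above 0.02 m or angle between slidebox's own z axis and vertical above 0.4 rad).
It also fails if it takes over 72 s, if anything falls off the work surface, if the arm or the gripper's body presses on something with over 40 N, if the wrist force passes 120 N, or if a joint passes its speed limit or range.

ROBOT

A 7-joint arm with a two-finger parallel gripper is mounted at the origin on the work surface. World frame = base frame: x ahead of the robot, y to its left, z up, the work surface at z = 0. Lengths are in m, angles in rad, forces in N, time in s.
With the tool pointing down it reaches from about 0.4 to 0.875 m from the base axis. Payload 19.3 kg.
Tool frame: the origin (TCP) lies at the very end of the fingers, on their centre line; the grasp point (between the pads) lies 19 mm behind it; z points along the fingers, y is the line along which they close (so a half turn about z gives the same grasp; the last joint's range is limited). The gripper opens to 85 mm and grips with 20 to 120 N. Pads are 22 mm wide; open, the fingers measure 114 mm over their backs; the gripper's body (76 mm by 85 mm) begins 54 mm behind the grasp point. The pads swing forward as they close: fully open they stand 13 mm farther back than shut.
Start: joints at [-1.18, 0.521, -0.036, 1.599, 0.021, 1.021, -0.113], TCP at [0.278, 0.56, 0.231] pointing down, gripper open.
Joint ranges: [-2.91, 2.91], [-0.3, 2.13], [-1.5, 1.42], [0.17, 2.43], [-1.26, 4.41], [0.16, 1.93], [-2.52, 2.52]. Speed limits (rad/s): [1.89, 1.89, 2.39, 2.39, 3.01, 3.01, 3.01].

INTERFACE

Orientations are given as [roll, pitch, yaw] about the fixed x, y, z axes, in that order (R = Rz(yaw) Ry(pitch) Rx(roll)).
In Python, from workcell import monitor, optics, job_done gives the robot as it stands.
- The arm moves only by the shell command python3 -m handwheel 'ROWS' [FORCE]. ROWS is JSON, a list of rows, each an object of numbers: "dx", "dy", "dz": the shift along the tool's x, y, z in cm; "wx", "wy", "wz": the turn, a rotation vector about the tool's x, y, z in rad; "claw": the opening in per cent of the stroke, from 0 (shut) to 100 (fully open). A call has 1 to 8 rows; each row shifts and turns the commanded pose from where the row before left it, along the tool's axes as they then stand; what a row does not reach is not made up. A row lasts 1/8 s, in which the tool goes at most 62.5 mm and 10.7 degrees, less where a joint would pass 70% of its speed; a pose out of reach is approached as far as the arm can. A call with a gripper value outside its range is refused whole. The fingers move at their own pace and stop on an object; FORCE is the grip in N (left out, the last holds). Time passes only in rows, so rows that do not move let the fingers close. It gives the time, the measured TCP pose, the force, the opening and the grip force at its end, in the units of the state.
- monitor.observe(): the state, without advancing time (a new reading comes with each control period).
- optics.grab_frame(name): name is "scene" or "top" or "wrist"; returns a dict with "frame" (384x512x3 uint8, blue, green, red), "fovy" (degrees; the focal length in pixels is half the picture's height over the tangent of half this angle, whatever the lens; pixels are square), "cx", "cy" (the principal point, pixels), "k1" (the pictures are not rectified: a ray, as slopes to the right and down, at radius r is drawn at 1 + k1 r^2 times it, then the intrinsics apply), "R" (3x3) and "t" (3): a world point X has camera coordinates R X + t. Camera axes: x right, y down, z forward; pixel columns grow to the right and rows downward; lengths in m; the calibration is good to about 2 mm. A picture is of the moment at which its call begins. There is no depth.
- job_done(): hands the job in; it is judged then, once.
Trained networks look in the newest picture that a camera, given by its name, has taken for a name from the list of things; names that differ only in an ending like _2 or _b are one class to them, and where a whole thing is asked for, a point or a joint stands for the part that bears it (a point fixed in the world has none). Each returns a list of dicts, best first, with "p" (0 to 1); they miss things now and then, are a little off and sometimes report something else, mostly with a low value. They report only what shows in the picture. A call takes as long as a camera call. They do not tell look-alikes from the thing itself.
- optics.masks_of(name, camera): "region" (384x512 bool, what is visible of it) and "rect" ([left, top, width, height] in pixels, round what is visible of it).
The state is a dict: "clock": time; "qpos": joint angles; "qd": joint speeds; "joint_efforts": joint torques, N m; "position": TCP position; "tool_rot": TCP orientation; "force": force on the tool from outside, world axes, zero at the start; "moment": the same for the moment, N m; "grip_width": finger opening in m; "finger_force": force on a finger pad.
Only numpy, scipy, OpenCV 4.12 (cv2) and the standard library are available. Lean on these libraries where they do the work, as an engineer would, in place of code of your own. Each camera call takes 0.05 s, during which the arm holds its last target. There are 200 camera calls.

## Working session

There is one attempt and no reset: what is moved stays moved. The work goes in short steps, Python scripts to look and compute and a shell command to move; the robot and the scene stay as the last step left them, time stands still between calls to the robot, and variables do not carry over. Pictures are saved under pics/ and viewed, at most 10 in all, crops included, and the job is handed in when it is done.

```bash
mkdir -p pics; cat > h.py <<'E'
import numpy as np, cv2
from workcell import monitor, optics, job_done
def cam(n):
    f=optics.grab_frame(n); f['f']=192/np.tan(np.radians(f['fovy'])/2); f['R']=np.array(f['R']); f['t']=np.array(f['t']); return f
def ray(f,u,v):
    d=np.array([(u-f['cx'])/f['f'],(v-f['cy'])/f['f']]); s=d.copy()
    for _ in range(20): s=d/(1+f['k1']*(s@s))
    return f['R'].T@np.array([s[0],s[1],1.]), -f['R'].T@f['t']
def at(f,u,v,z):
    d,c=ray(f,u,v); return c+d*(z-c[2])/d[2]
def proj(f,X):
    c=f['R']@np.array(X)+f['t']; s=c[:2]/c[2]; s=s*(1+f['k1']*(s@s)); return s*f['f']+[f['cx'],f['cy']]
def st():
    s=monitor.observe(); print({k:np.round(s[k],4).tolist() for k in('clock','position','tool_rot','force','grip_width','qpos')})
E
python3 - <<'E'
from h import *
st()
ims=[]
for c in('top','scene'):
    f=cam(c); ims.append(f['frame']); cv2.imwrite(f'pics/{c}0.png',cv2.resize(f['frame'],(800,600),interpolation=cv2.INTER_CUBIC))
    print(c,f['fovy'],(-f['R'].T@f['t']).round(3))
    for n in('carrier','handle','scanner','stage','dropper','carton','slidebox'):
        for m in optics.masks_of(n,c):
            if m['p']<.2: continue
            v,u=np.nonzero(m['region']); z={'carrier':.006,'handle':.036,'stage':.072}.get(n,.0)
            r=cv2.minAreaRect(np.float32([at(f,a,b,z)[:2] for a,b in zip(u,v)]))
            print(n,round(m['p'],2),m['rect'],len(u),'z',z,np.round(r[0],3),np.round(r[1],3),round(r[2],1))
E
```

```text
{'clock': 0.0, 'position': [0.2778, 0.5595, 0.2308], 'tool_rot': [-3.1405, 0.0001, 2.6808], 'force': [0.6362, -0.0425, 0.3932], 'grip_width': 0.0851, 'qpos': [-1.1802, 0.522, -0.0363, 1.6, 0.0212, 1.0211, -0.1128]}
top 46.97028890231091 [ 0.431 -0.077  1.189]
carrier 0.95 [264.0, 248.9, 47.1, 36.7] 915 z 0.006 [ 0.387 -0.156] [0.067 0.1  ] 15.1
carrier 0.8 [279.0, 189.7, 57.2, 48.4] 1702 z 0.006 [ 0.534 -0.215] [0.14  0.093] 75.3
carrier 0.71 [348.8, 233.6, 43.8, 30.9] 867 z 0.006 [ 0.434 -0.375] [0.1   0.066] 71.7
handle 0.94 [281.4, 191.4, 52.6, 44.5] 1617 z 0.036 [ 0.53 -0.21] [0.133 0.088] 76.2
handle 0.78 [265.2, 250.8, 44.0, 33.4] 908 z 0.036 [ 0.387 -0.155] [0.065 0.095] 16.0
handle 0.57 [347.4, 231.4, 40.0, 37.4] 865 z 0.036 [ 0.433 -0.367] [0.095 0.065] 71.8
scanner 0.81 [120.1, 184.6, 96.2, 123.9] 6801 z 0.0 [0.437 0.174] [0.295 0.251] 9.3
stage 0.91 [130.2, 202.5, 69.1, 52.4] 2614 z 0.072 [0.486 0.16 ] [0.112 0.157] 10.1
dropper 0.69 [227.1, 116.3, 16.0, 21.7] 291 z 0.0 [ 0.764 -0.019] [0.06  0.044] 1.0
dropper 0.25 [121.5, 188.4, 94.7, 118.4] 6608 z 0.0 [0.438 0.173] [0.2
[... 557 characters left out ...]
.101 0.063] 72.0
handle 0.88 [256.5, 160.4, 41.3, 23.3] 625 z 0.036 [ 0.422 -0.122] [0.07  0.098] 14.3
handle 0.77 [188.6, 167.6, 57.7, 42.2] 1341 z 0.036 [ 0.564 -0.177] [0.145 0.09 ] 75.6
scanner 0.82 [291.8, 159.2, 151.5, 141.7] 10013 z 0.0 [0.373 0.123] [0.433 0.273] 10.9
stage 0.82 [312.3, 204.0, 93.1, 59.3] 3117 z 0.072 [0.493 0.165] [0.124 0.162] 8.4
dropper 0.85 [188.2, 235.9, 21.3, 48.8] 820 z 0.0 [ 0.723 -0.063] [0.145 0.046] 53.5
carton 0.93 [245.6, 294.5, 57.8, 66.7] 2481 z 0.0 [0.739 0.169] [0.116 0.102] 84.5
slidebox 0.85 [128.8, 214.5, 61.4, 37.0] 1711 z 0.0 [ 0.735 -0.189] [0.113 0.123] 21.1
slidebox 0.26 [186.7, 232.9, 23.3, 49.5] 819 z 0.0 [ 0.721 -0.065] [0.146 0.045] 51.2
```

View pics/top0.png

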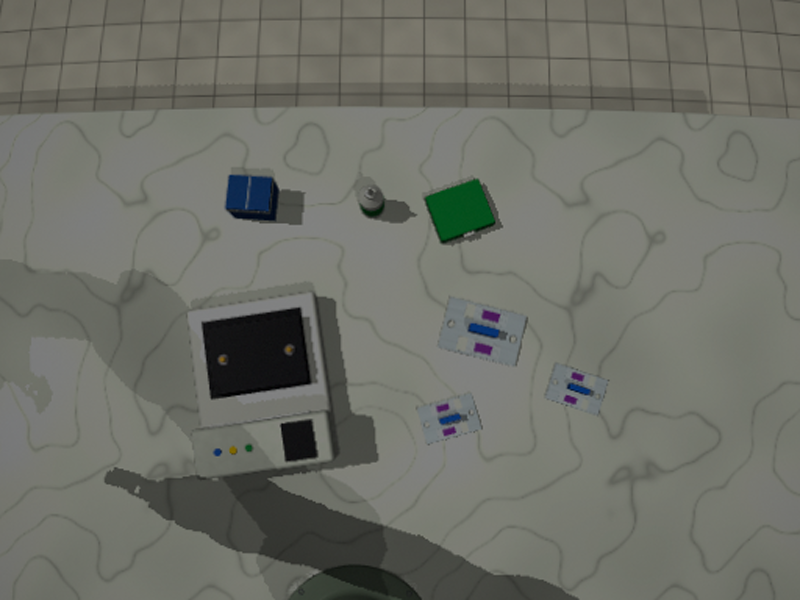

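```bash
python3 - <<'E'
from h import *
f=cam('top'); im=f['frame']
c=cv2.resize(im[180:320,110:350],None,fx=3.3,fy=3.3,interpolation=cv2.INTER_CUBIC); cv2.imwrite('pics/c1.png',c); print(c.shape)
hsv=cv2.cvtColor(im,cv2.COLOR_BGR2HSV)
# blue handle within the true carrier
b=(hsv[...,0]>95)&(hsv[...,0]<130)&(hsv[...,1]>90); b[:185]=0;b[245:]=0;b[:,:275]=0;b[:,340:]=0
v,u=np.nonzero(b); print(len(u)); print(cv2.minAreaRect(np.float32([at(f,a,q,.036)[:2] for a,q in zip(u,v)])))
# scanner white mask corners: base top z=.05
E
```

```text
(462, 792, 3)
112
((0.5325377583503723, -0.21309351921081543), (0.050919197499752045, 0.01471386943012476), 76.20590209960938)
```

View pics/c1.png

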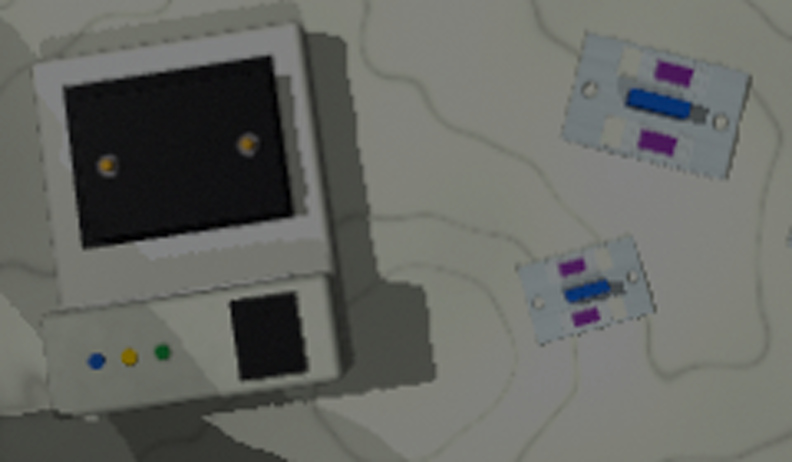

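The top view shows three carriers. The full-size one (about 140 x 93 mm) is at (482,330) in the 800 px picture, with its handle at (0.533,-0.213). The smaller ones at (448,418) and (578,388) are look-alikes. The pins show at (223,360) and (289,350). I'll go over the stage on the way and look with the wrist camera.

```bash
python3 -m handwheel '[{"dx":-4.5,"dy":-3.3,"dz":-1},{"dx":-4.5,"dy":-3.3,"dz":-1},{"dx":-4.5,"dy":-3.3,"dz":-1},{"dx":-4.5,"dy":-3.3,"dz":-1},{"dx":-4.5,"dy":-3.3,"dz":-1},{"dx":-4.5,"dy":-3.3,"dz":-1},{"dx":-4.5,"dy":-3.3,"dz":-1},{"dx":-4.5,"dy":-3.3}]'
python3 -m handwheel '[{"wz":0.18},{"wz":0.18},{"wz":0.18},{"wz":0.18},{"wz":0.18},{},{}]'
python3 - <<'E'
from h import *
st(); f=cam('wrist'); print(f['fovy'],(-f['R'].T@f['t']).round(3)); cv2.imwrite('pics/w1.png',f['frame']); print(proj(f,[.486,.16,.072]))
E
```

```text
{'clock': 0.85, 'position': [0.2779, 0.5598, 0.2313], 'tool_rot': [3.1416, -0.0, 2.6808], 'force': [0.1689, -0.4123, 0.1516], 'grip_width': 0.0855, 'qpos': [-1.1802, 0.5214, -0.0363, 1.5995, 0.0212, 1.0211, -0.1128]}
65.77078436804153 [0.216 0.591 0.373]
[ 69.94717119 419.44047292]schema error: expected keys dx, dy, dz, wx, wy, wz, claw
schema error: expected keys dx, dy, dz, wx, wy, wz, claw
```

View pics/w1.png

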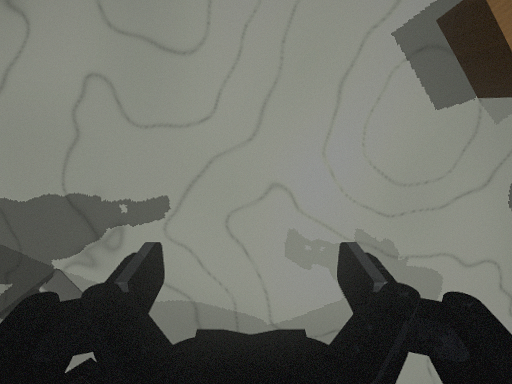

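The wrist view shows only bench, since the moves were refused: every key is required in each row. The camera sits about 70 mm to the tool's +x side, so I'll stop short of the stage.

```bash
python3 -m handwheel '[{"dx":-4.6,"dy":-3.8,"dz":-0.4,"wx":0,"wy":0,"wz":0,"claw":100},{"dx":-4.6,"dy":-3.8,"dz":-0.4,"wx":0,"wy":0,"wz":0,"claw":100},{"dx":-4.6,"dy":-3.8,"dz":-0.4,"wx":0,"wy":0,"wz":0,"claw":100},{"dx":-4.6,"dy":-3.8,"dz":-0.4,"wx":0,"wy":0,"wz":0,"claw":100},{"dx":-4.6,"dy":-3.8,"dz":-0.4,"wx":0,"wy":0,"wz":0,"claw":100},{"dx":-4.6,"dy":-3.8,"dz":-0.4,"wx":0,"wy":0,"wz":0,"claw":100},{"dx":-4.6,"dy":-3.8,"dz":-0.4,"wx":0,"wy":0,"wz":0,"claw":100},{"dx":-4.6,"dy":-3.8,"dz":-0.4,"wx":0,"wy":0,"wz":0,"claw":100}]'
python3 -m handwheel '[{"dx":-4.6,"dy":-3.8,"dz":0,"wx":0,"wy":0,"wz":0,"claw":100},{"dx":0,"dy":0,"dz":0,"wx":0,"wy":0,"wz":0.18,"claw":100},{"dx":0,"dy":0,"dz":0,"wx":0,"wy":0,"wz":0.18,"claw":100},{"dx":0,"dy":0,"dz":0,"wx":0,"wy":0,"wz":0.18,"claw":100},{"dx":0,"dy":0,"dz":0,"wx":0,"wy":0,"wz":0.18,"claw":100},{"dx":0,"dy":0,"dz":0,"wx":0,"wy":0,"wz":0.18,"claw":100},{"dx":0,"dy":0,"dz":0,"wx":0,"wy":0,"wz":0,"claw":100},{"dx":0,"dy":0,"dz":0,"wx":0,"wy":0,"wz":0,"claw":100}]'
python3 - <<'E'
from h import *
st(); f=cam('wrist'); print(f['fovy'],(-f['R'].T@f['t']).round(3)); cv2.imwrite('pics/w2.png',f['frame']); print(proj(f,[.486,.16,.072]))
np.save('w2.npy',{k:v for k,v in f.items()},allow_pickle=True)
E
```

```text
clock: 1.9
position: [0.473, 0.1221, 0.2638]
tool_rot: [3.141, 0.0, 2.681]
force: [0.8, 0.8, -0.0]
grip_width: 0.0856
finger_force: 0.0
clock: 2.9
position: [0.4967, 0.0695, 0.2633]
tool_rot: [3.141, 0.0, 1.785]
force: [0.7, -0.3, 0.6]
grip_width: 0.0851
finger_force: 0.0
{'clock': 2.9, 'position': [0.4967, 0.0695, 0.2633], 'tool_rot': [3.1415, 0.0, 1.7852], 'force': [0.736, -0.3038, 0.5694], 'grip_width': 0.0851, 'qpos': [-0.5154, 0.2985, 0.3245, 1.8939, -0.1142, 0.9668, 0.0751]}
65.77078436804153 [0.483 0.138 0.405]
[257.73993426  88.93846186]
```

View pics/w2.png

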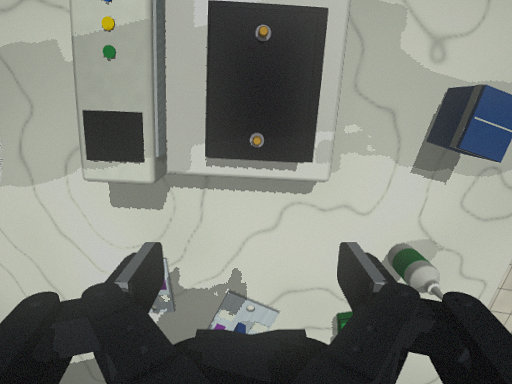

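The stage is fully in view: pins at about (263,32) and (257,140), with brass centres and grey rims, and the bottle at (415,270). The carrier is next. I'll measure the pins from this saved picture.

```bash
python3 - <<'E'
from h import *
f=np.load('w2.npy',allow_pickle=True).item(); im=f['frame']
P=[]
for u,v in((263,32),(257,140)):
    w=im[v-14:v+15,u-14:u+15]; hsv=cv2.cvtColor(w,cv2.COLOR_BGR2HSV)
    g=((hsv[...,0]>8)&(hsv[...,0]<30)&(hsv[...,1]>90)&(hsv[...,2]>80)); b=w.max(2)>75
    for n,m in(('gold',g),('any',b)):
        y,x=np.nonzero(m); c=(x.mean()+u-14,y.mean()+v-14); p=at(f,*c,.081 if n=='gold' else .0765)
        print(n,m.sum(),np.round(c,1),p.round(4))
        if n=='gold':P.append(p)
P=np.array(P); print('mid',P.mean(0).round(4),'len',np.linalg.norm(P[0]-P[1]),'yang',np.degrees(np.arctan2(*(P[0]-P[1])[[1,0]])))
d=(im.max(2)<75).astype(np.uint8); d=cv2.morphologyEx(d,cv2.MORPH_CLOSE,np.ones((25,25)))
d[:, :195]=0;d[175:]=0;d[:,345:]=0
y,x=np.nonzero(d); q=np.float32([at(f,a,b,.072)[:2] for a,b in zip(x,y)]); print(cv2.minAreaRect(q))
g=(cv2.cvtColor(im,cv2.COLOR_BGR2GRAY)); print(im[20:45,263].tolist()[::3])
E
```

```text
gold 69 [263.1  30.4] [0.4788 0.2154 0.081 ]
any 183 [263.   31.7] [0.4789 0.2152 0.0765]
gold 59 [256.5 140.1] [0.4962 0.1076 0.081 ]
any 166 [256.6 139.6] [0.4963 0.1078 0.0765]
mid [0.4875 0.1615 0.081 ] len 0.10913573624157692 yang 99.12628406127212
((0.49029046297073364, 0.16813068091869354), (0.12130332738161087, 0.1669636070728302), 9.226814270019531)
[[54, 56, 56], [51, 51, 51], [41, 92, 118], [56, 133, 165], [55, 131, 168], [40, 72, 88], [73, 72, 75], [42, 40, 39], [49, 43, 47]]
```

```bash
python3 -m handwheel '[{"dx":-6,"dy":0.3,"dz":0,"wx":0,"wy":0,"wz":0,"claw":100},{"dx":-6,"dy":0.3,"dz":0,"wx":0,"wy":0,"wz":0,"claw":100},{"dx":-6,"dy":0.3,"dz":0,"wx":0,"wy":0,"wz":0,"claw":100},{"dx":-6,"dy":0,"dz":0,"wx":0,"wy":0,"wz":0,"claw":100},{"dx":-6,"dy":0,"dz":0,"wx":0,"wy":0,"wz":0.18,"claw":100},{"dx":-6,"dy":-1,"dz":0,"wx":0,"wy":0,"wz":0.18,"claw":100},{"dx":0,"dy":0,"dz":0,"wx":0,"wy":0,"wz":0.095,"claw":100},{"dx":0,"dy":0,"dz":0,"wx":0,"wy":0,"wz":0,"claw":100}]'
python3 - <<'E'
from h import *
st(); f=cam('wrist'); cv2.imwrite('pics/w3.png',f['frame']); print(proj(f,[.533,-.213,.036]))
np.save('w3.npy',f,allow_pickle=True)
E
```

```text
clock: 3.95
position: [0.5596, -0.2827, 0.2629]
tool_rot: [-3.141, -0.0, 1.328]
force: [0.2, -0.1, -0.7]
grip_width: 0.0851
finger_force: 0.0
{'clock': 3.95, 'position': [0.5596, -0.2827, 0.2629], 'tool_rot': [-3.141, -0.0001, 1.3276], 'force': [0.1642, -0.08, -0.7108], 'grip_width': 0.0851, 'qpos': [0.0398, 0.5439, 0.5116, 1.5777, -0.2887, 1.0967, 0.3794]}
[214.3913708  116.86041036]
```

View pics/w3.png

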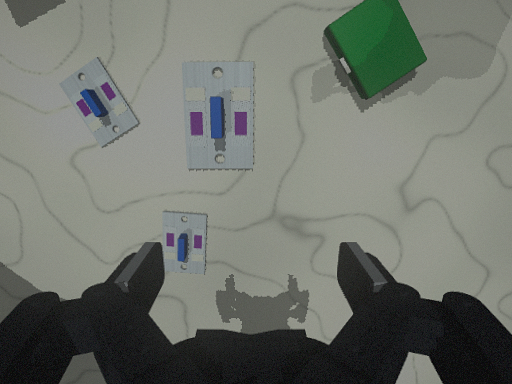

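The big carrier is at (219,115), with its handle at (217,117) and holes at (217,72) and (220,158). The small look-alikes are at (100,100) and (185,243).

```bash
python3 - <<'E'
from h import *
f=np.load('w3.npy',allow_pickle=True).item(); im=f['frame']; hsv=cv2.cvtColor(im,cv2.COLOR_BGR2HSV)
b=(hsv[...,0]>95)&(hsv[...,0]<130)&(hsv[...,1]>100); b[:85]=0;b[150:]=0;b[:,205:230]&=True;b[:,:203]=0;b[:,230:]=0
y,x=np.nonzero(b);print(cv2.minAreaRect(np.float32([at(f,a,c,.036)[:2] for a,c in zip(x,y)])))
r=[m for m in optics.masks_of('carrier','wrist')]
for m in r:
    y,x=np.nonzero(m['region']);print(m['p'],m['rect'],cv2.minAreaRect(np.float32([at(f,a,c,.006)[:2] for a,c in zip(x,y)])))
H=[]
for u,v in((217,72),(220,158)):
    g=cv2.cvtColor(im,cv2.COLOR_BGR2GRAY)[v-10:v+11,u-10:u+11].astype(float)
    c=cv2.HoughCircles(cv2.resize(g.astype(np.uint8),None,fx=8,fy=8,interpolation=cv2.INTER_CUBIC),cv2.HOUGH_GRADIENT,1,100,param1=60,param2=10,minRadius=25,maxRadius=60)[0][0]
    p=at(f,u-10+(c[0]+.5)/8-.5,v-10+(c[1]+.5)/8-.5,.006); H.append(p); print(c,p.round(4))
H=np.array(H);d=H[0]-H[1];print(H.mean(0).round(4),np.linalg.norm(d),np.degrees(np.arctan2(d[1],d[0])))
s=monitor.observe();p=np.array(s['position']);yaw=s['tool_rot'][2];
for t in(H.mean(0),[.533,-.213,0]):
  w=np.array(t)[:2]-p[:2]; print('dx,dy cm',100*w@[np.cos(yaw),np.sin(yaw)],100*w@[np.sin(yaw),-np.cos(yaw)],'yaw',np.degrees(yaw))
E
```

```text
((0.5341804027557373, -0.2138376384973526), (0.047417450696229935, 0.013259515166282654), 74.73603057861328)
0.91 [58.0, 56.4, 83.1, 88.0] ((0.3867250382900238, -0.15772615373134613), (0.06660034507513046, 0.09713995456695557), 15.677350997924805)
0.86 [162.6, 208.5, 44.2, 65.0] ((0.4365321099758148, -0.37542396783828735), (0.10107910633087158, 0.0644947737455368), 72.22098541259766)
0.81 [181.5, 59.7, 70.3, 108.6] ((0.5336295366287231, -0.2129175215959549), (0.13523195683956146, 0.08992993086576462), 76.1858139038086)
[85.5 83.5 43.6] [ 0.5477 -0.1604  0.006 ]
[81.5 85.5 43.6] [ 0.5217 -0.2672  0.006 ]
[ 0.5347 -0.2138  0.006 ] 0.10990573145520718 76.31198968631242
dx,dy cm 5.986694213434098 -4.081272458378109 yaw 76.23107120969675
dx,dy cm 6.021169729844621 -4.264602087430794 yaw 76.23107120969675
```

```bash
python3 -m handwheel '[{"dx":3,"dy":-2.05,"dz":3,"wx":0,"wy":0,"wz":0,"claw":100},{"dx":3,"dy":-2.05,"dz":3,"wx":0,"wy":0,"wz":0,"claw":100},{"dx":0,"dy":0,"dz":5,"wx":0,"wy":0,"wz":0,"claw":70},{"dx":0,"dy":0,"dz":5,"wx":0,"wy":0,"wz":0,"claw":50},{"dx":0,"dy":0,"dz":4,"wx":0,"wy":0,"wz":0,"claw":50},{"dx":0,"dy":0,"dz":3,"wx":0,"wy":0,"wz":0,"claw":50},{"dx":0,"dy":0,"dz":2,"wx":0,"wy":0,"wz":0,"claw":50},{"dx":0,"dy":0,"dz":0,"wx":0,"wy":0,"wz":0,"claw":50}]' 60
python3 - <<'E'
from h import *
f=cam('wrist'); cv2.imwrite('pics/w4.png',f['frame'])
s=monitor.observe();p=np.array(s['position']);yaw=s['tool_rot'][2]; w=np.array([.5343,-.2138])-p[:2]; print(p,s['grip_width'],'rem dx,dy',100*w@[np.cos(yaw),np.sin(yaw)],100*w@[np.sin(yaw),-np.cos(yaw)])
E
```

```text
clock: 5.05
position: [0.5342, -0.2137, 0.0126]
tool_rot: [-3.14, -0.0, 1.327]
force: [1.1, -0.1, 0.1]
grip_width: 0.0424
finger_force: 0.0
[ 0.5347788  -0.21414319  0.01365139] 0.04254264572775732 rem dx,dy 0.02174349242398283 -0.05475000089648971
```

View pics/w4.png

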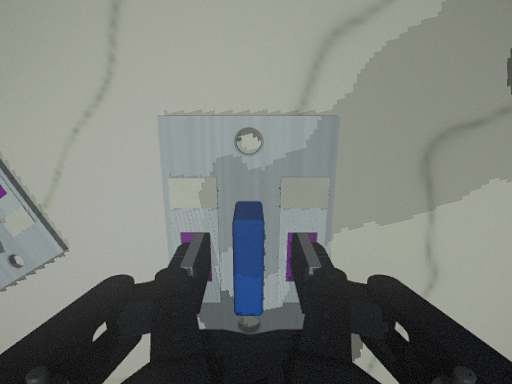

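The handle (249,258) lies centred between the fingers. I'll close, lift, and check it in the grip.

```bash
python3 -m handwheel '[{"dx":0,"dy":0,"dz":0.25,"wx":0,"wy":0,"wz":0,"claw":0},{"dx":0,"dy":0,"dz":0,"wx":0,"wy":0,"wz":0,"claw":0},{"dx":0,"dy":0,"dz":0,"wx":0,"wy":0,"wz":0,"claw":0},{"dx":0,"dy":0,"dz":0,"wx":0,"wy":0,"wz":0,"claw":0},{"dx":0,"dy":0,"dz":-3,"wx":0,"wy":0,"wz":0,"claw":0},{"dx":0,"dy":0,"dz":-5,"wx":0,"wy":0,"wz":0,"claw":0},{"dx":0,"dy":0,"dz":-6,"wx":0,"wy":0,"wz":0,"claw":0},{"dx":0,"dy":0,"dz":0,"wx":0,"wy":0,"wz":0,"claw":0}]' 60
python3 - <<'E'
from h import *
st(); f=cam('wrist'); im=f['frame']; cv2.imwrite('pics/w5.png',im); np.save('w5.npy',f,allow_pickle=True)
s=monitor.observe(); p=np.array(s['position']);yaw=s['tool_rot'][2]; zt=p[2]-.011+.006
c=cv2.HoughCircles(cv2.resize(cv2.cvtColor(im,cv2.COLOR_BGR2GRAY)[110:175,215:285],None,fx=4,fy=4,interpolation=cv2.INTER_CUBIC),cv2.HOUGH_GRADIENT,1,200,param1=80,param2=15,minRadius=40,maxRadius=75)
print(c)
if c is not None:
  c=c[0][0]; h=at(f,215+(c[0]+.5)/4-.5,110+(c[1]+.5)/4-.5,zt); w=h[:2]-p[:2]; print('hole in tool x,y mm',1000*w@[np.cos(yaw),np.sin(yaw)],1000*w@[np.sin(yaw),-np.cos(yaw)])
  e=f['R']@np.r_[h]+f['t']; print('hole cam depth',e)
E
```

```text
clock: 6.1
position: [0.5364, -0.215, 0.155]
tool_rot: [3.135, -0.0, 1.326]
force: [-0.1, -0.5, -4.4]
grip_width: 0.0128
finger_force: 59.5
{'clock': 6.1, 'position': [0.5364, -0.215, 0.155], 'tool_rot': [3.1347, -0.0001, 1.3258], 'force': [-0.1081, -0.5063, -4.3908], 'grip_width': 0.0128, 'qpos': [-0.0433, 0.5848, 0.4638, 1.8218, -0.3494, 0.8092, 0.3515]}
[[[143.5 123.5  49.1]]]
hole in tool x,y mm 54.8902914095925 2.21739988182023
hole cam depth [ 5.72435162e-05 -2.65736153e-02  1.47434340e-01]
```

View pics/w5.png

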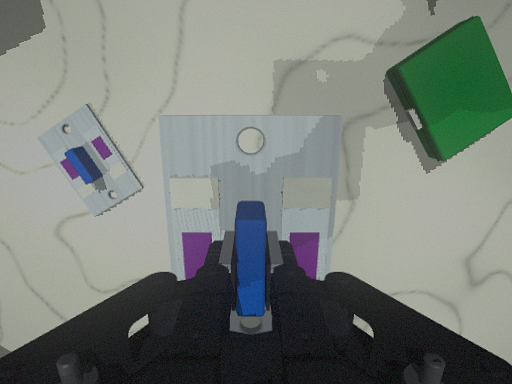

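The carrier is held level, with its hole at (250,140) and centred in the grip to about a millimetre. I'll carry it above the stage and then look through the front hole for the pin.

```bash
python3 -m handwheel '[{"dx":2.5,"dy":-1,"dz":0,"wx":0,"wy":0,"wz":0,"claw":0},{"dx":5,"dy":-2,"dz":0,"wx":0,"wy":0,"wz":0,"claw":0},{"dx":5.5,"dy":-2.1,"dz":0,"wx":0,"wy":0,"wz":0,"claw":0},{"dx":5.5,"dy":-2.1,"dz":0,"wx":0,"wy":0,"wz":0,"claw":0},{"dx":5.5,"dy":-2.1,"dz":0,"wx":0,"wy":0,"wz":0,"claw":0},{"dx":5.5,"dy":-2.1,"dz":0,"wx":0,"wy":0,"wz":0,"claw":0},{"dx":4,"dy":-1.6,"dz":0,"wx":0,"wy":0,"wz":0,"claw":0},{"dx":1.8,"dy":-0.8,"dz":0,"wx":0,"wy":0,"wz":0,"claw":0}]'
python3 -m handwheel '[{"dx":0,"dy":0,"dz":0,"wx":0,"wy":0,"wz":-0.135,"claw":0},{"dx":0,"dy":0,"dz":0,"wx":0,"wy":0,"wz":-0.135,"claw":0},{"dx":0,"dy":0,"dz":0,"wx":0,"wy":0,"wz":-0.135,"claw":0},{"dx":0,"dy":0,"dz":1.5,"wx":0,"wy":0,"wz":0,"claw":0},{"dx":0,"dy":0,"dz":1.5,"wx":0,"wy":0,"wz":0,"claw":0},{"dx":0,"dy":0,"dz":1,"wx":0,"wy":0,"wz":0,"claw":0},{"dx":0,"dy":0,"dz":0,"wx":0,"wy":0,"wz":0,"claw":0},{"dx":0,"dy":0,"dz":0,"wx":0,"wy":0,"wz":0,"claw":0}]'
cat >> h.py <<'E'
def pose(target=None):
    s=monitor.observe(); p=np.array(s['position']); yaw=s['tool_rot'][2]; print('t',round(s['clock'],2),'p',p.round(4),'rpy',np.round(s['tool_rot'],4),'F',np.round(s['force'],1))
    if target is not None:
        w=np.array(target)[:2]-p[:2]; print('rem dx,dy mm',(1000*w@[np.cos(yaw),np.sin(yaw)]).round(1),(1000*w@[np.sin(yaw),-np.cos(yaw)]).round(1),'yaw deg',np.degrees(yaw).round(2))
E
python3 - <<'E'
from h import *
pose([.4875,.1615])
f=cam('wrist'); np.save('w6.npy',f,allow_pickle=True)
cv2.imwrite('pics/w6.png',cv2.resize(f['frame'][90:330,150:350],None,fx=2.5,fy=2.5,interpolation=cv2.INTER_CUBIC))
E
```

```text
clock: 7.15
position: [0.485, 0.164, 0.1496]
tool_rot: [-3.14, 0.001, 1.329]
force: [-0.1, -1.4, -3.5]
grip_width: 0.013
finger_force: 59.4
clock: 8.15
position: [0.4864, 0.1616, 0.1109]
tool_rot: [3.141, 0.0, 1.73]
force: [0.5, 0.8, -2.2]
grip_width: 0.0132
finger_force: 59.3
t 8.15 p [0.4864 0.1616 0.1109] rpy [3.1415e+00 1.0000e-04 1.7303e+00] F [ 0.5  0.8 -2.2]
rem dx,dy mm -0.3 1.0 yaw deg 99.14
```

View pics/w6.png

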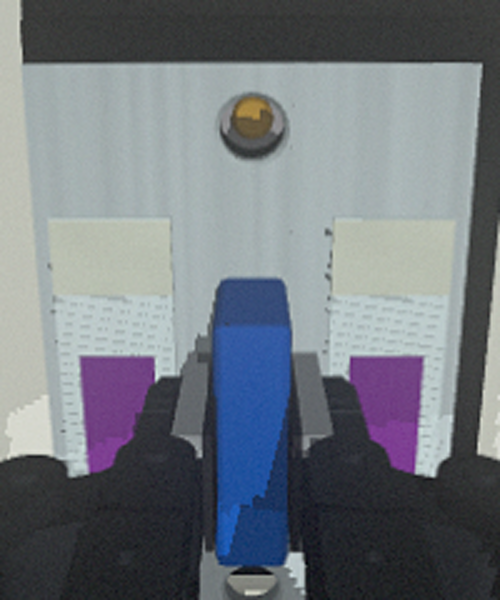

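Through the front hole (252,124 in the crop) the brass pin top shows at (252,117), so it is nearly aligned. I'll compute the offset.

```bash
cat >> h.py <<'E'
def servo(f,yaw,p,grip=.011):
    im=f['frame']; x0,y0=215,115; w=im[y0:y0+50,x0:x0+70]
    up=lambda i:cv2.resize(i,None,fx=4,fy=4,interpolation=cv2.INTER_CUBIC)
    c=cv2.HoughCircles(up(cv2.cvtColor(w,cv2.COLOR_BGR2GRAY)),cv2.HOUGH_GRADIENT,1,200,param1=80,param2=12,minRadius=44,maxRadius=60)[0][0]
    hsv=cv2.cvtColor(w,cv2.COLOR_BGR2HSV); g=(hsv[...,0]>8)&(hsv[...,0]<30)&(hsv[...,1]>90)&(hsv[...,2]>60)
    y,x=np.nonzero(g); r=cv2.minEnclosingCircle(np.float32(np.c_[x,y]))
    h=at(f,x0+(c[0]+.5)/4-.5,y0+(c[1]+.5)/4-.5,p[2]-grip+.006); q=at(f,x0+r[0][0],y0+r[0][1],.081)
    d=1000*(q-h)[:2]; print('hole',c/4,'pin',r,len(x),'pin-hole mm tool dx,dy',(d@[np.cos(yaw),np.sin(yaw)]).round(2),(d@[np.sin(yaw),-np.cos(yaw)]).round(2), q.round(4),h.round(4))
E
python3 - <<'E'
from h import *
f=np.load('w6.npy',allow_pickle=True).item(); s=monitor.observe(); servo(f,s['tool_rot'][2],s['position'])
E
```

```text
hole [35.625 26.375 12.8  ] pin ((35.5, 21.5), 7.905794143676758) 184 pin-hole mm tool dx,dy -0.08 0.14 [0.4788 0.2161 0.081 ] [0.4786 0.2161 0.1061]
```

Aligned within 0.2 mm at the front hole. I'll descend gently and watch the force.

```bash
python3 -m handwheel '[{"dx":0,"dy":0,"dz":0.8,"wx":0,"wy":0,"wz":0,"claw":0},{"dx":0,"dy":0,"dz":0.6,"wx":0,"wy":0,"wz":0,"claw":0},{"dx":0,"dy":0,"dz":0.2,"wx":0,"wy":0,"wz":0,"claw":0},{"dx":0,"dy":0,"dz":0,"wx":0,"wy":0,"wz":0,"claw":0},{"dx":0,"dy":0,"dz":0,"wx":0,"wy":0,"wz":0,"claw":0}]'
python3 - <<'E'
from h import *
pose([.4875,.1615]); s=monitor.observe(); f=cam('wrist'); servo(f,s['tool_rot'][2],s['position'])
E
python3 -m handwheel '[{"dx":0,"dy":0,"dz":0.2,"wx":0,"wy":0,"wz":0,"claw":0},{"dx":0,"dy":0,"dz":0.1,"wx":0,"wy":0,"wz":0,"claw":0},{"dx":0,"dy":0,"dz":0.1,"wx":0,"wy":0,"wz":0,"claw":0},{"dx":0,"dy":0,"dz":0,"wx":0,"wy":0,"wz":0,"claw":0},{"dx":0,"dy":0,"dz":0,"wx":0,"wy":0,"wz":0,"claw":0}]'
```

```text
clock: 8.82
position: [0.4864, 0.1616, 0.0949]
tool_rot: [3.141, -0.0, 1.731]
force: [0.3, -0.1, -3.3]
grip_width: 0.0131
finger_force: 59.4
t 8.82 p [0.4864 0.1616 0.0949] rpy [ 3.1414 -0.      1.7307] F [ 0.3 -0.1 -3.3]
rem dx,dy mm -0.3 1.1 yaw deg 99.16
hole [35.625 26.375 12.85 ] pin ((36.0, 24.75), 8.310484886169434) 192 pin-hole mm tool dx,dy -0.29 0.39 [0.479  0.2159 0.081 ] [0.4786 0.2161 0.0899]
clock: 9.5
position: [0.4863, 0.1616, 0.0908]
tool_rot: [3.142, 0.0, 1.731]
force: [-0.4, -0.2, -2.7]
grip_width: 0.0129
finger_force: 59.4
```

```bash
python3 -m handwheel '[{"dx":-0.02,"dy":0.03,"dz":0.1,"wx":0,"wy":0,"wz":0,"claw":0},{"dx":0,"dy":0,"dz":0.1,"wx":0,"wy":0,"wz":0,"claw":0},{"dx":0,"dy":0,"dz":0.1,"wx":0,"wy":0,"wz":0,"claw":0},{"dx":0,"dy":0,"dz":0,"wx":0,"wy":0,"wz":0,"claw":0},{"dx":0,"dy":0,"dz":0,"wx":0,"wy":0,"wz":0,"claw":0}]'
```

```text
clock: 10.12
position: [0.4866, 0.1615, 0.0878]
tool_rot: [-3.142, -0.0, 1.731]
force: [0.5, -0.9, -3.0]
grip_width: 0.0125
finger_force: 59.4
```

```bash
python3 -m handwheel '[{"dx":0,"dy":0,"dz":0.1,"wx":0,"wy":0,"wz":0,"claw":0},{"dx":0,"dy":0,"dz":0.1,"wx":0,"wy":0,"wz":0,"claw":0},{"dx":0,"dy":0,"dz":0,"wx":0,"wy":0,"wz":0,"claw":0},{"dx":0,"dy":0,"dz":0,"wx":0,"wy":0,"wz":0,"claw":0}]'
python3 - <<'E'
from h import *
pose(); s=monitor.observe(); f=cam('wrist'); servo(f,s['tool_rot'][2],s['position'])
E
```

```text
clock: 10.62
position: [0.4867, 0.1615, 0.0858]
tool_rot: [-3.142, 0.0, 1.731]
force: [-0.4, 0.5, -2.9]
grip_width: 0.0126
finger_force: 59.4
t 10.62 p [0.4867 0.1615 0.0858] rpy [-3.1416  0.      1.7307] F [-0.4  0.5 -2.9]
hole [35.125 25.625 13.75 ] pin ((35.48130798339844, 25.439252853393555), 9.572954177856445) 277 pin-hole mm tool dx,dy -0.07 0.36 [0.4789 0.2162 0.081 ] [0.4785 0.2162 0.0808]
```

```bash
python3 -m handwheel '[{"dx":0,"dy":0.02,"dz":0.1,"wx":0,"wy":0,"wz":0,"claw":0},{"dx":0,"dy":0,"dz":0.1,"wx":0,"wy":0,"wz":0,"claw":0},{"dx":0,"dy":0,"dz":0,"wx":0,"wy":0,"wz":0,"claw":0},{"dx":0,"dy":0,"dz":0,"wx":0,"wy":0,"wz":0,"claw":0}]'
python3 -m handwheel '[{"dx":0,"dy":0,"dz":0.05,"wx":0,"wy":0,"wz":0,"claw":0},{"dx":0,"dy":0,"dz":0.05,"wx":0,"wy":0,"wz":0,"claw":0},{"dx":0,"dy":0,"dz":0,"wx":0,"wy":0,"wz":0,"claw":0},{"dx":0,"dy":0,"dz":0,"wx":0,"wy":0,"wz":0,"claw":0}]'
```

```text
clock: 11.18
position: [0.4868, 0.1615, 0.0838]
tool_rot: [-3.142, 0.0, 1.731]
force: [0.3, -0.2, -4.3]
grip_width: 0.0127
finger_force: 59.4
clock: 11.68
position: [0.4869, 0.1615, 0.0828]
tool_rot: [3.142, 0.0, 1.731]
force: [-1.7, -0.5, 0.9]
grip_width: 0.0131
finger_force: 60.0
```

Force rose by 4 N at an underside height of about 0.0718, which is the stage top, so both holes are over the pins. I'll release, rise, and verify.

```bash
python3 -m handwheel '[{"dx":0,"dy":0,"dz":0,"wx":0,"wy":0,"wz":0,"claw":40},{"dx":0,"dy":0,"dz":0,"wx":0,"wy":0,"wz":0,"claw":60},{"dx":0,"dy":0,"dz":0,"wx":0,"wy":0,"wz":0,"claw":60},{"dx":0,"dy":0,"dz":-1,"wx":0,"wy":0,"wz":0,"claw":60},{"dx":0,"dy":0,"dz":-3,"wx":0,"wy":0,"wz":0,"claw":60},{"dx":-3,"dy":0,"dz":-5,"wx":0,"wy":0,"wz":0,"claw":60},{"dx":-5,"dy":0,"dz":-5,"wx":0,"wy":0,"wz":0,"claw":60},{"dx":0,"dy":0,"dz":0,"wx":0,"wy":0,"wz":0,"claw":60}]'
python3 - <<'E'
from h import *
pose(); f=cam('wrist'); a=cv2.resize(f['frame'][0:300,100:400],(400,400)); g=cam('scene'); b=cv2.resize(g['frame'][170:300,280:410],(400,400),interpolation=cv2.INTER_CUBIC)
cv2.imwrite('pics/end.png',np.hstack([a,b]))
E
```

```text
clock: 12.68
position: [0.5004, 0.0854, 0.2207]
tool_rot: [3.136, -0.001, 1.726]
force: [0.9, 1.8, -1.4]
grip_width: 0.0513
finger_force: 0.0
t 12.68 p [0.5004 0.0854 0.2207] rpy [ 3.1359e+00 -5.0000e-04  1.7262e+00] F [ 0.9  1.8 -1.4]
```

View pics/end.png

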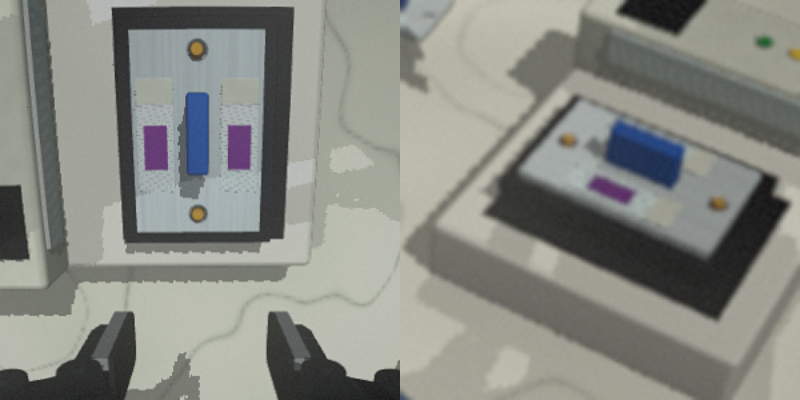

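The carrier lies flat on the stage with both pins through its holes, at (197,48) and (198,213), and the gripper is clear.

```bash
python3 -m handwheel '[{"dx":0,"dy":0,"dz":0,"wx":0,"wy":0,"wz":0,"claw":60},{"dx":0,"dy":0,"dz":0,"wx":0,"wy":0,"wz":0,"claw":60}]' && python3 -c "
from workcell import job_done
print(job_done())"
```

```text
clock: 13.02
position: [0.4983, 0.0889, 0.2163]
tool_rot: [-3.14, 0.0, 1.732]
force: [0.0, 0.6, -0.1]
grip_width: 0.0513
finger_force: 0.0
the job is handed in; nothing more can be done
None
```

The full-size carrier is on the stage with both pins through its holes, flush and released; I handed the job in at about 13 s on the robot's clock, and no verdict came back.

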